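# Uncouple the inflator wand from the packing bench air outlet

## Robot

A 7-joint arm with a two-finger parallel gripper is mounted at the origin on the work surface. World frame = base frame: x ahead of the robot, y to its left, z up, the work surface at z = 0. Lengths are in m, angles in rad, forces in N, time in s.
With the tool pointing down it reaches from about 0.4 to 0.85 m from the base axis. Payload 10.4 kg.
Tool frame: the origin (TCP) lies on the centre line of the jaws, within the pads' length; the fingertips stand 17 mm ahead of it and the grasp point (between the pads) lies 2 mm behind it; z points along the fingers, y is the line along which they close (so a half turn about z gives the same grasp; the last joint's range is limited). The gripper opens to 85 mm and grips with 20 to 120 N. Pads are 22 mm wide; open, the fingers measure 114 mm over their backs; the gripper's body (76 mm by 85 mm) begins 54 mm behind the grasp point. The pads swing forward as they close: fully open they stand 13 mm farther back than shut.
Start: joints at [-1.179, 0.332, -0.065, 1.46, 0.022, 1.35, -0.088], TCP at [0.252, 0.572, 0.248] pointing down, gripper open.
Joint ranges: [-2.6, 2.6], [-0.5, 2.12], [-1.47, 1.34], [0.16, 2.42], [-1.27, 4.41], [0.06, 2.06], [-2.6, 2.6]. Speed limits (rad/s): [2.22, 2.22, 2.79, 2.79, 3.14, 3.14, 3.14].

## Interface

Orientations are given as a unit quaternion [x, y, z, w].
In Python, from workcell import get_obs, optics, job gives the robot as it stands. The module is installed in compiled form; this text tells all that it offers.
- The arm moves only by the tool send_rows, never from a script. Its argument "plan" is a list that holds one entry, the list of rows, each a list of 7 numbers: the turn, a rotation vector about the tool's x, y, z in units of 1.5 rad (1.0 is 1.5 rad), then the shift along the tool's x, y, z in units of 20 cm (1.0 is 20 cm), then the opening, from 0 (shut) to 1 (fully open). A call has 1 to 20 rows; each row shifts and turns the commanded pose from where the row before left it, along the tool's axes as they then stand; what a row does not reach is not made up. A row lasts 1/12 s, in which the tool goes at most 41.7 mm and 7.16 degrees, less where a joint would pass 70% of its speed; a pose out of reach is approached as far as the arm can. A call with a number of a shift or a turn outside -1 to 1 is refused whole. A call with a gripper value outside its range is refused whole. The fingers move at their own pace and stop on an object; "squeeze" is the grip in N (left out, the last holds). Time passes only in rows, so rows that do not move let the fingers close. It gives the time, the measured TCP pose, the force, the opening and the grip force at its end, in the units of the state.
- get_obs(): the state, without advancing time (a new reading comes with each control period).
- optics.camera(name): name is "side" or "top"; returns the picture (400x640x3 uint8, red, green, blue); there is no depth.
- optics.get_calibration(name): a dict with "intrinsics" (3x3 intrinsics, pixels), "world_from_camera" (4x4, takes a point from camera to world coordinates). Camera axes: x right, y up, looking along -z (the intrinsics and any distortion apply to the point x, -y, -z); pixel columns grow to the right and rows downward; lengths in m; the calibration is good to about 2 mm. A picture is of the moment at which its call begins. get_calibration takes no time and is no camera call.
- job.hand_in(): hands the job in; it is judged then, once.
The state is a dict: "clock": time; "joint_pos": joint angles; "joint_velocities": joint speeds; "tau": joint torques, N m; "position": TCP position; "ee_rot": TCP orientation; "ft_force": force on the tool from outside, world axes, zero at the start; "torque": the same for the moment, N m; "grip_width": opening from 0.0 (shut) to 1.0 (fully open); "grasp_force": force on a finger pad.
Only numpy, scipy, OpenCV 4.12 (cv2) and the standard library are available. Lean on these libraries where they do the work, as an engineer would, in place of code of your own. Each camera call takes 0.05 s, during which the arm holds its last target. There are 200 camera calls.

## Task

Put the packing bench's inflator wand away: first shut the air off by swinging the red lever right across the pipe, then slide the brass coupling sleeve fully back towards the valve and let go, so that the freed blue wand pops loose and can be drawn straight out and the sleeve snaps forward again. Lay the wand down gently, flat inside the grey and green tray, and leave the bottle, phone and stack of prints where they are.

Things in the scene. Friction and masses are not known exactly. Their poses are not given: they have to be found in the camera images.
- outlet: Fixed air outlet, 250 x 56 mm, 156 high at the lever. Origin: on the table under the coupling; x level along the coupling, the way the wand comes out; z up. Coupling axis level, 75 mm above the x axis. In this frame (mm): aluminium valve block x -120 to -52, top z 102; sleeve x -20 to 25; rest post under the wand's grip, x 119 to 129, top z 61, along which the wand slides; base plate 10 thick.
- outlet_mouth (a point): Centre of the coupling's mouth, at outlet x = 25 mm, 75 mm above the table.
- valve_axis (a point): The upright axis about which the red lever turns, at the height to grip (140 mm above the table), at outlet x = -90 mm, y = 0.
- valve_post (a point): Grip point on the red upright post (16 mm diameter, z 111 to 156 mm above the table) at the end of the shut-off lever, 60 mm from the lever's axis, 140 mm above the table. The flat lever arm below it is 14 mm wide, with its top at z 120.
- valve (a joint): Angle of the shut-off lever (rad). 0: open, along the pipe, pointing to the outlet's -x. It turns anticlockwise seen from above to 1.57 (stop at 1.60): shut, across the pipe, pointing to the outlet's -y. May start a little off 0. Stays where it is left; about 2 N at the post turn it.
- sleeve_grip (a point): Point to grip on the brass sleeve, on its axis, 75 mm above the table, at outlet x = 3 mm when the sleeve is forward; it moves with the sleeve. Sleeve 36 mm in diameter, 45 mm long (23 behind, 22 ahead of this point), with a 44 mm diameter, 6 mm long rib at its rear (valve) end.
- sleeve (a joint): Sleeve travel (m): 0 forward, wand locked; 0.014 fully back towards the valve block. A spring pushes it forward (4 N at 0, 8 N fully back). Beyond about 0.008 the wand unlocks and an inner spring pushes it out 9 mm within 0.3 s. If then let go, the sleeve stays at about 0.005, held by the wand's nipple, until the wand is drawn out; then it snaps to 0.
- wand: Inflator wand, 190 mm long, 0.25 kg. Origin: centre of its blue grip, near the centre of mass; x towards the black nozzle. Grip x -45 to 45, 26 wide (y), 28 high (z); steel nipple x -102 to -51, 20 diameter; nozzle x 45 to 87. At the start plugged in level, origin at outlet x = 85 mm, x along the outlet's x; the nipple is clear of the coupling 45 mm further out. About 5 N draw it out.
- wand_nipple (a point): End of the wand's nipple (wand x = -102 mm).
- wand_tip (a point): End of the wand's nozzle (wand x = 87 mm).
- tray: Fixed shallow grey tray with a green floor, 110 mm (its x) by 250 mm (its y), walls 4 mm thick and 14 mm high, floor 5 mm above the table; origin at the centre of its underside. The wand fits along its y axis, either way round.
- shaker: Bystander: loose green shaker bottle with a black lid, 86 mm diameter, 180 mm tall. Origin: centre of its underside.
- phone: Bystander: black phone lying flat, 76 x 155 x 10 mm. Origin: centre of its underside.
- prints: Bystander: stack of prints, 110 x 160 x 28 mm. Origin: centre of its underside.
Things that resemble listed ones, but are neither listed nor needed, are in the scene too. Leave any brown or turquoise look-alike of the wand alone.

How it is judged:
By the outcome, as a careful person would: the job done as asked, in the order asked, and still so for the second after the job is handed in, with the robot touching nothing.
It also fails if it takes over 59 s, if anything falls off the work surface, if the arm or the gripper's body presses on something with over 40 N, if the wrist force passes 120 N, or if a joint passes its speed limit or range.

## Working session

There is one attempt and no reset: what is moved stays moved. The work goes in short steps, Python scripts to look and compute and a tool call to move; the robot and the scene stay as the last step left them, time stands still between calls to the robot, and variables do not carry over. Pictures are saved under pics/ and viewed, at most 10 in all, crops included, and the job is handed in when it is done.

Besides the shell and the picture viewer there is one more tool, called after ">>>" as a command line: name --argument value ..., lists and objects as JSON in quotes. send_rows: Moves the arm, as the interface text tells. Its arguments: {"type":"object","properties":{"plan":{"type":"array"},"squeeze":{"type":"number"}},"required":["plan"]}

```bash
mkdir -p pics; python3 - <<'E'
from workcell import get_obs, optics
import cv2
for n in("top","side"):
    cv2.imwrite(f"pics/{n}0.png",cv2.imread("x") if 0 else optics.camera(n)[...,::-1])
    c=optics.get_calibration(n);print(n,c)
o=get_obs();print({k:o[k] for k in("clock","position","ee_rot","ft_force","grip_width")})
E
```

```text
top {'intrinsics': array([[491.42615693,   0.        , 314.56939496],
       [  0.        , 491.42615693, 188.79437607],
       [  0.        ,   0.        ,   1.        ]]), 'world_from_camera': array([[-0.02145233,  0.98680658, -0.16047605,  0.26099079],
       [-0.99973502, -0.02251361, -0.0047978 ,  0.00225324],
       [-0.0083474 ,  0.1603306 ,  0.98702807,  1.51640444],
       [ 0.        ,  0.        ,  0.        ,  1.        ]])}
side {'intrinsics': array([[430.50140644,   0.        , 316.64140529],
       [  0.        , 430.50140644, 197.16620635],
       [  0.        ,   0.        ,   1.        ]]), 'world_from_camera': array([[ 0.9999773 , -0.00387266, -0.00551312,  0.47154554],
       [-0.00123531,  0.6990295 , -0.71509177, -0.83679047],
       [ 0.00662314,  0.71508235,  0.69900885,  0.91489604],
       [ 0.        ,  0.        ,  0.        ,  1.        ]])}
{'clock': 0.1, 'position': array([0.25175217, 0.57173904, 0.24763063]), 'ee_rot': array([ 2.05886367e-01,  9.78575717e-01, -5.99459412e-04, -1.00637935e-04]), 'ft_force': array([ 1.16852514,  0.28107958, -0.06418833]), 'grip_width': 0.9973091870805314}
```

View pics/top0.png

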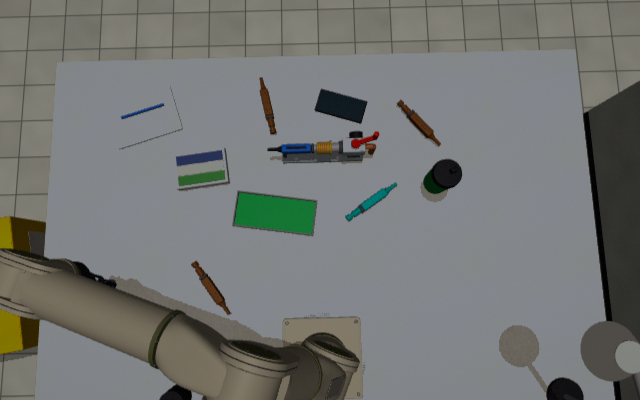

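View pics/side0.png

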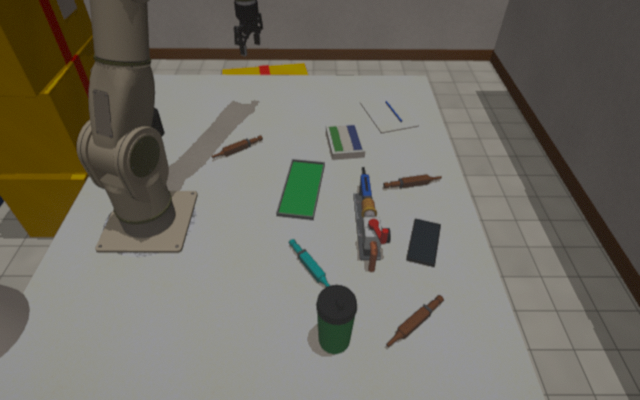

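The top view shows the blue wand at (297,148), plugged into the brass sleeve at (324,147). The valve block is near (352,146), the red lever ends at (376,135) and the tray is at (275,213). The brown and turquoise wand shapes are look-alikes. Next I'll enlarge the outlet in both views.

```bash
python3 - <<'E'
import cv2,numpy as np
a=cv2.imread("pics/top0.png")[120:180,260:390]; b=cv2.imread("pics/side0.png")[160:280,340:400]
cv2.imwrite("pics/topc.png",cv2.resize(a,None,fx=6,fy=6,interpolation=cv2.INTER_CUBIC))
cv2.imwrite("pics/sidec.png",cv2.resize(b,None,fx=5,fy=5,interpolation=cv2.INTER_CUBIC))
E
cat > h.py <<'E'
import numpy as np
from workcell import get_obs, optics
from scipy.spatial.transform import Rotation as R
def pix2w(n,u,v,z):
    c=optics.get_calibration(n);K=c["intrinsics"];T=c["world_from_camera"]
    d=np.linalg.inv(K)@[u,v,1.];d=T[:3,:3]@(d*[1,-1,-1]);o=T[:3,3]
    return o+d*(z-o[2])/d[2]
def w2pix(n,p):
    c=optics.get_calibration(n);K=c["intrinsics"];T=c["world_from_camera"]
    q=T[:3,:3].T@(np.array(p)-T[:3,3]);q=K@(q*[1,-1,-1]);return q[:2]/q[2]
E
```

```text
(no output)
```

View pics/topc.png

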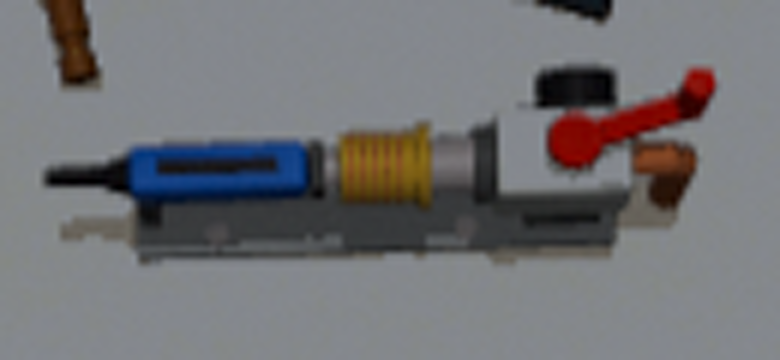

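View pics/sidec.png

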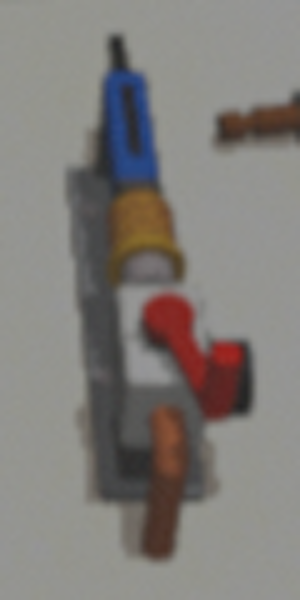

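```bash
python3 - <<'E'
from h import *
f=lambda x,y,z:pix2w("top",260+(x+.5)/6-.5,120+(y+.5)/6-.5,z).round(4)
g=lambda x,y,z:pix2w("side",340+(x+.5)/5-.5,160+(y+.5)/5-.5,z).round(4)
for n,p in dict(tip=(45,177,.075),gripback=(305,170,.082),gripfront=(130,172,.082),slF=(341,168,.075),slB=(431,165,.075),pivot=(575,138,.122),post=(700,82,.156),b1=(137,258,.0),b2=(615,250,.0)).items(): print(n,f(*p))
print("side tip",g(115,38,.075),"slback",g(147,262,.075),"pivot",g(168,312,.122),"post",g(229,350,.156))
t=lambda u,v,z=.014:pix2w("top",u,v,z).round(4)
cs=[(236,192),(317,200),(314,235.5),(233,226)]
P=np.array([t(*c) for c in cs]);print("tray",P,P.mean(0))
s=np.array([pix2w("side",*c,.014) for c in[(287,160),(325,162),(312,217),(278,214)]]);print(s,s.mean(0))
E
```

```text
tip [0.6198 0.1497 0.075 ]
gripback [0.6186 0.019  0.082 ]
gripfront [0.6196 0.1065 0.082 ]
slF [0.621 0.001 0.075]
slB [ 0.6214 -0.0442  0.075 ]
pivot [ 0.6215 -0.113   0.122 ]
post [ 0.6387 -0.1706  0.156 ]
b1 [0.5936 0.1093 0.    ]
b2 [ 0.5921 -0.142   0.    ]
side tip [0.6166 0.1522 0.075 ] slback [ 0.6194 -0.0341  0.075 ] pivot [ 0.6186 -0.1134  0.122 ] post [ 0.6386 -0.1683  0.156 ]
tray [[0.5008 0.2532 0.014 ]
 [0.4701 0.0028 0.014 ]
 [0.361  0.0144 0.014 ]
 [0.3955 0.2619 0.014 ]] [0.43185  0.133075 0.014   ]
[[0.3815974  0.25876391 0.014     ]
 [0.50616573 0.24935992 0.014     ]
 [0.4652818  0.00364761 0.014     ]
 [0.36741933 0.01495216 0.014     ]] [0.43011607 0.1316809  0.014     ]
```

Measured: the outlet origin is at (0.620, -0.023) with its x along world +y. The lever sits at about 0.31 rad and its 60 mm radius checks out. The tray is at (0.431, 0.132), turned about -0.13 rad. First I'll align the tool (y to world x, x to world y), then travel.

>>> send_rows --plan '[[[0, 0, 0.0771, 0, 0, 0, 0.6], [0, 0, 0.0771, 0, 0, 0, 0.6], [0, 0, 0.0771, 0, 0, 0, 0.6], [0, 0, 0.0771, 0, 0, 0, 0.6], [0, 0, 0.0771, 0, 0, 0, 0.6], [0, 0, 0.0771, 0, 0, 0, 0.6], [0, 0, 0.0771, 0, 0, 0, 0.6], [0, 0, 0.0771, 0, 0, 0, 0.6], [0, 0, 0.0771, 0, 0, 0, 0.6], [0, 0, 0.0771, 0, 0, 0, 0.6], [0, 0, 0, -0.148, 0.0773, 0, 0.6], [0, 0, 0, -0.148, 0.0773, 0, 0.6], [0, 0, 0, -0.148, 0.0773, 0, 0.6], [0, 0, 0, -0.148, 0.0773, 0, 0.6], [0, 0, 0, -0.148, 0.0773, 0, 0.6], [0, 0, 0, -0.148, 0.0773, 0, 0.6], [0, 0, 0, -0.148, 0.0773, 0, 0.6], [0, 0, 0, -0.148, 0.0773, 0, 0.6], [0, 0, 0, -0.148, 0.0773, 0, 0.6], [0, 0, 0, -0.148, 0.0773, 0, 0.6]]]' --squeeze 30

```text
clock: 1.77
position: [0.4067, 0.2742, 0.2481]
ee_rot: [0.707, 0.707, -0.0, -0.0]
ft_force: [1.3, 0.5, 1.2]
grip_width: 0.6
grasp_force: 0.0
```

>>> send_rows --plan '[[[0, 0, 0, -0.1486, 0.0774, 0, 0.6], [0, 0, 0, -0.1486, 0.0774, 0, 0.6], [0, 0, 0, -0.1486, 0.0774, 0, 0.6], [0, 0, 0, -0.1486, 0.0774, 0, 0.6], [0, 0, 0, -0.1486, 0.0774, 0, 0.6], [0, 0, 0, -0.1486, 0.0774, 0, 0.6], [0, 0, 0, -0.1486, 0.0774, 0, 0.6], [0, 0, 0, -0.1486, 0.0774, 0, 0.6], [0, 0, 0, -0.1486, 0.0774, 0, 0.6], [0, 0, 0, -0.1486, 0.0774, 0, 0.6], [0, 0, 0, -0.1486, 0.0774, 0, 0.6], [0, 0, 0, -0.1486, 0.0774, 0, 0.6], [0, 0, 0, -0.1486, 0.0774, 0, 0.6], [0, 0, 0, -0.1486, 0.0774, 0, 0.6], [0, 0, 0, -0.1486, 0.0774, 0, 0.6], [0, 0, 0, 0, 0, 0, 0.6], [0, 0, 0, 0, 0, 0, 0.6], [0, 0, 0, 0, 0, 0, 0.6]]]'

```text
clock: 3.27
position: [0.6381, -0.1696, 0.2477]
ee_rot: [0.707, 0.707, -0.0, -0.001]
ft_force: [-0.4, 0.3, 0.1]
grip_width: 0.6
grasp_force: 0.0
```

>>> send_rows --plan '[[[0, 0, 0, 0, 0, 0.0755, 0.6], [0, 0, 0, 0, 0, 0.0755, 0.6], [0, 0, 0, 0, 0, 0.0755, 0.6], [0, 0, 0, 0, 0, 0.0755, 0.6], [0, 0, 0, 0, 0, 0.0755, 0.6], [0, 0, 0, 0, 0, 0.0755, 0.6], [0, 0, 0, 0, 0, 0.0755, 0.6], [0, 0, 0, 0, 0, 0, 0.6], [0, 0, 0, 0, 0, 0, 0], [0, 0, 0, 0, 0, 0, 0], [0, 0, 0, 0, 0, 0, 0], [0, 0, 0, 0, 0, 0, 0], [0, 0, 0, 0, 0, 0, 0], [0, 0, 0, 0, 0, 0, 0], [0, 0, 0, 0, 0, 0, 0]]]' --squeeze 30

```text
clock: 4.52
position: [0.6388, -0.1695, 0.1439]
ee_rot: [0.707, 0.707, 0.001, 0.0]
ft_force: [-2.3, 3.8, 6.6]
grip_width: 0.175
grasp_force: 30.0
```

>>> send_rows --plan '[[[0, 0, -0.0467, 0.0073, 0.0197, 0, 0], [0, 0, -0.0467, 0.0073, 0.0197, 0, 0], [0, 0, -0.0467, 0.0073, 0.0197, 0, 0], [0, 0, -0.0467, 0.0073, 0.0197, 0, 0], [0, 0, -0.0467, 0.0073, 0.0197, 0, 0], [0, 0, -0.0467, 0.0073, 0.0197, 0, 0], [0, 0, -0.0467, 0.0073, 0.0197, 0, 0], [0, 0, -0.0467, 0.0073, 0.0197, 0, 0], [0, 0, -0.0467, 0.0073, 0.0197, 0, 0], [0, 0, 0, 0, 0, 0, 0]]]'

```text
clock: 5.35
position: [0.6689, -0.1467, 0.1439]
ee_rot: [0.451, 0.893, 0.001, 0.0]
ft_force: [-3.2, 4.8, 7.1]
grip_width: 0.176
grasp_force: 30.1
```

>>> send_rows --plan '[[[0, 0, -0.0467, 0.0073, 0.0197, 0, 0], [0, 0, -0.0467, 0.0073, 0.0197, 0, 0], [0, 0, -0.0467, 0.0073, 0.0197, 0, 0], [0, 0, -0.0467, 0.0073, 0.0197, 0, 0], [0, 0, -0.0467, 0.0073, 0.0197, 0, 0], [0, 0, -0.0467, 0.0073, 0.0197, 0, 0], [0, 0, -0.0467, 0.0073, 0.0197, 0, 0], [0, 0, -0.0467, 0.0073, 0.0197, 0, 0], [0, 0, -0.0467, 0.0073, 0.0197, 0, 0], [0, 0, 0, 0, 0, 0, 0], [0, 0, 0, 0, 0, 0, 0]]]'

```text
clock: 6.27
position: [0.6797, -0.1117, 0.1439]
ee_rot: [0.154, 0.988, 0.001, 0.0]
ft_force: [-4.9, 2.9, 7.2]
grip_width: 0.178
grasp_force: 30.1
```

>>> send_rows --plan '[[[0, 0, 0, 0.0025, 0.007, 0, 0], [0, 0, 0, 0, 0, 0, 0], [0, 0, 0, 0, 0, 0, 0]]]'

```text
clock: 6.52
position: [0.6796, -0.1114, 0.1439]
ee_rot: [0.155, 0.988, -0.0, 0.001]
ft_force: [-3.1, 1.5, 6.8]
grip_width: 0.17
grasp_force: 29.9
```

>>> send_rows --plan '[[[0, 0, 0, 0, 0, 0, 0.7], [0, 0, 0, 0, 0, 0, 0.7], [0, 0, 0, 0, 0, 0, 0.7], [0, 0, 0, 0, 0, 0, 0.7], [0, 0, 0, 0, 0, -0.1, 0.7], [0, 0, 0, 0, 0, -0.1, 0.7], [0, 0, 0, 0, 0, -0.1, 0.7], [0, 0, 0, 0, 0, -0.1, 0.7], [0, 0, 0.0765, 0, 0, 0, 0.7], [0, 0, 0.0765, 0, 0, 0, 0.7], [0, 0, 0.0765, 0, 0, 0, 0.7], [0, 0, 0.0765, 0, 0, 0, 0.7], [0, 0, 0.0765, 0, 0, 0, 0.7], [0, 0, 0.0765, 0, 0, 0, 0.7], [0, 0, 0.0765, 0, 0, 0, 0.7], [0, 0, 0.0765, 0, 0, 0, 0.7], [0, 0, 0.0765, 0, 0, 0, 0.7], [0, 0, 0.0765, 0, 0, 0, 0.7], [0, 0, 0.0765, 0, 0, 0, 0.7], [0, 0, 0, 0, 0, 0, 0.7]]]'

```text
clock: 8.18
position: [0.6794, -0.1108, 0.2224]
ee_rot: [0.71, 0.705, -0.0, -0.0]
ft_force: [-0.5, 0.6, 0.4]
grip_width: 0.695
grasp_force: 0.0
```

>>> send_rows --plan '[[[0, 0, 0, 0.091, -0.0594, 0, 0.7], [0, 0, 0, 0.091, -0.0594, 0, 0.7], [0, 0, 0, 0.091, -0.0594, 0, 0.7], [0, 0, 0, 0.091, -0.0594, 0, 0.7], [0, 0, 0, 0.091, -0.0594, 0, 0.7], [0, 0, 0, 0, 0, 0, 0.7], [0, 0, 0, 0, 0, 0, 0.7]]]'

```text
clock: 8.77
position: [0.62, -0.0185, 0.2228]
ee_rot: [0.706, 0.708, 0.0, -0.0]
ft_force: [0.1, 0.2, 1.2]
grip_width: 0.701
grasp_force: 0.0
```

```bash
python3 - <<'E'
from h import *
import cv2
a=optics.camera("side")[150:290,330:420,::-1];b=optics.camera("top")[100:190,250:390,::-1]
a=cv2.resize(a,None,fx=4,fy=4,interpolation=cv2.INTER_CUBIC);b=cv2.resize(b,None,fx=3,fy=3,interpolation=cv2.INTER_CUBIC)
c=np.zeros((560,780,3),np.uint8);c[:,:360]=a;c[:270,360:]=b
cv2.imwrite("pics/l1.png",c);print(get_obs()["position"])
E
```

```text
[ 0.62042838 -0.02069005  0.22279091]
```

View pics/l1.png

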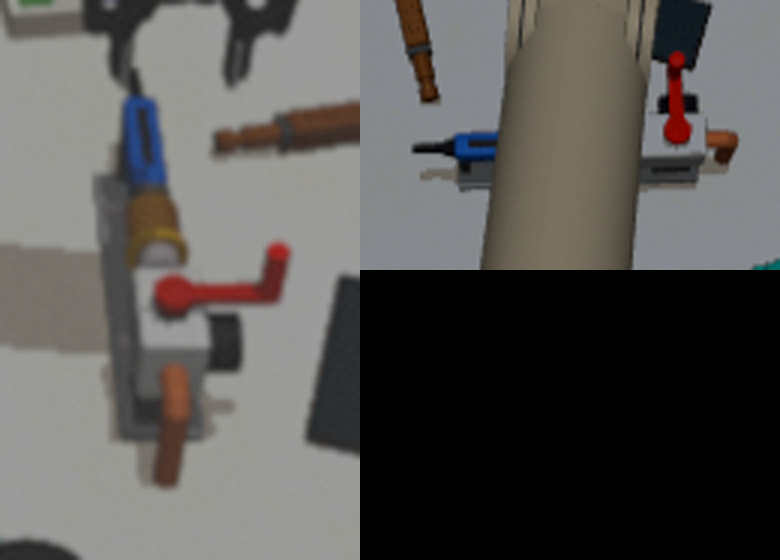

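The lever now lies across the pipe: the pivot is at (173,295) and the post at (278,252) in the crop, and the top view agrees at about 1.59 rad. Next I'll grip the sleeve.

>>> send_rows --plan '[[[0, 0, 0, 0, 0, 0.0938, 0.7], [0, 0, 0, 0, 0, 0.0938, 0.7], [0, 0, 0, 0, 0, 0.0938, 0.7], [0, 0, 0, 0, 0, 0.0938, 0.7], [0, 0, 0, 0, 0, 0.0938, 0.7], [0, 0, 0, 0, 0, 0.0938, 0.7], [0, 0, 0, 0, 0, 0.0938, 0.7], [0, 0, 0, 0, 0, 0.0938, 0.7], [0, 0, 0, 0, 0, 0, 0.7], [0, 0, 0, 0, 0, 0, 0.3], [0, 0, 0, 0, 0, 0, 0.3], [0, 0, 0, 0, 0, 0, 0.3], [0, 0, 0, 0, 0, 0, 0.3], [0, 0, 0, 0, 0, 0, 0.3], [0, 0, 0, 0, 0, 0, 0.3], [0, 0, 0, 0, 0, 0, 0.3]]]' --squeeze 40

```text
clock: 10.2
position: [0.6186, -0.0208, 0.0736]
ee_rot: [0.708, 0.706, -0.001, -0.001]
ft_force: [-11.2, -0.9, 6.1]
grip_width: 0.414
grasp_force: 41.6
```

>>> send_rows --plan '[[[0, 0, 0, -0.01, -0.007, 0, 0.3], [0, 0, 0, -0.01, 0, 0, 0.3], [0, 0, 0, -0.01, 0, 0, 0.3], [0, 0, 0, -0.01, 0, 0, 0.3], [0, 0, 0, -0.01, 0, 0, 0.3], [0, 0, 0, -0.01, 0, 0, 0.3], [0, 0, 0, -0.01, 0, 0, 0.3], [0, 0, 0, 0, 0, 0, 0.3], [0, 0, 0, 0, 0, 0, 0.3]]]'

```text
clock: 10.95
position: [0.6186, -0.032, 0.0736]
ee_rot: [0.707, 0.707, 0.001, -0.001]
ft_force: [-5.0, 7.1, 1.0]
grip_width: 0.413
grasp_force: 41.3
```

>>> send_rows --plan '[[[0, 0, 0, -0.01, 0, 0, 0.3], [0, 0, 0, -0.01, 0, 0, 0.3], [0, 0, 0, -0.01, 0, 0, 0.3], [0, 0, 0, 0, 0, 0, 0.3], [0, 0, 0, 0, 0, 0, 0.3], [0, 0, 0, 0, 0, 0, 0.3], [0, 0, 0, 0, 0, 0, 0.3]]]'

```text
clock: 11.53
position: [0.6187, -0.035, 0.0736]
ee_rot: [0.706, 0.708, 0.002, -0.003]
ft_force: [-6.8, 15.2, 3.1]
grip_width: 0.419
grasp_force: 41.5
```

>>> send_rows --plan '[[[0, 0, 0, 0, 0, 0, 0.7], [0, 0, 0, 0, 0, 0, 0.7], [0, 0, 0, 0, 0, 0, 0.7], [0, 0, 0, 0, 0, 0, 0.7], [0, 0, 0, 0, 0, -0.12, 0.7], [0, 0, 0, 0, 0, -0.12, 0.7], [0, 0, 0, 0, 0, -0.12, 0.7], [0, 0, 0, 0, 0, -0.12, 0.7], [0, 0, 0, 0.14, 0, 0, 0.7], [0, 0, 0, 0.14, 0, 0, 0.7], [0, 0, 0, 0.14, 0, 0, 0.7], [0, 0, 0, 0.14, 0, 0, 0.7], [0, 0, 0, 0, 0, 0, 0.7], [0, 0, 0, 0, 0, 0, 0.7]]]'

```text
clock: 12.7
position: [0.6191, 0.0739, 0.1688]
ee_rot: [0.707, 0.708, 0.0, 0.0]
ft_force: [0.0, 0.2, 0.5]
grip_width: 0.699
grasp_force: 0.0
```

```bash
python3 - <<'E'
from h import *
import cv2
a=optics.camera("side")[120:260,310:450,::-1]
cv2.imwrite("pics/w1.png",cv2.resize(a,None,fx=4,fy=4,interpolation=cv2.INTER_CUBIC));o=get_obs();print(o["position"],o["ee_rot"])
for y in(.0115+.0,.002,.071,.151,.160): print(y,(w2pix("side",[.62,y,.075])-[310,120])*4)
E
```

```text
[0.61919594 0.07190476 0.16889213] [7.07616889e-01 7.06596195e-01 1.24612403e-04 3.74951342e-04]
0.0115 [231.04130731 320.47098959]
0.002 [232.22785079 330.16655123]
0.071 [223.90620946 262.16821158]
0.151 [215.05220612 189.81980066]
0.16 [214.10486828 182.07885175]
```

View pics/w1.png

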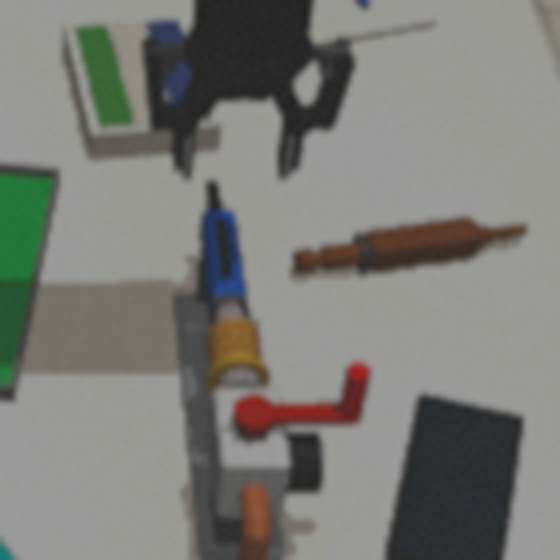

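The nozzle tip is at (211,183), which matches y = 0.160, so the wand has popped out about 9 mm. The lever is still across the pipe. Next I'll grip the wand high enough that the fingertips clear the rest post.

>>> send_rows --plan '[[[0, 0, 0, 0, 0, 0.086, 0.7], [0, 0, 0, 0, 0, 0.086, 0.7], [0, 0, 0, 0, 0, 0.086, 0.7], [0, 0, 0, 0, 0, 0.086, 0.7], [0, 0, 0, 0, 0, 0.086, 0.7], [0, 0, 0, 0, 0, 0, 0.7], [0, 0, 0, 0, 0, 0, 0.1], [0, 0, 0, 0, 0, 0, 0.1], [0, 0, 0, 0, 0, 0, 0.1], [0, 0, 0, 0, 0, 0, 0.1], [0, 0, 0, 0, 0, 0, 0.1], [0, 0, 0, 0, 0, 0, 0.1], [0, 0, 0, 0, 0, 0, 0.1], [0, 0, 0, 0, 0, 0, 0.1]]]' --squeeze 50

```text
clock: 13.92
position: [0.6198, 0.0716, 0.0842]
ee_rot: [0.708, 0.706, 0.001, 0.001]
ft_force: [-2.1, -1.6, 7.1]
grip_width: 0.296
grasp_force: 49.6
```

>>> send_rows --plan '[[[0, 0, 0, 0.02, 0, 0, 0.1], [0, 0, 0, 0.02, 0, 0, 0.1], [0, 0, 0, 0.02, 0, 0, 0.1], [0, 0, 0, 0.02, 0, 0, 0.1], [0, 0, 0, 0.02, 0, 0, 0.1], [0, 0, 0, 0.02, 0, 0, 0.1], [0, 0, 0, 0.02, 0, 0, 0.1], [0, 0, 0, 0.02, 0, 0, 0.1], [0, 0, 0, 0.02, 0, 0, 0.1], [0, 0, 0, 0.02, 0, 0, 0.1], [0, 0, 0, 0.02, 0, 0, 0.1], [0, 0, 0, 0.02, 0, 0, 0.1], [0, 0, 0, 0.02, 0, 0, 0.1], [0, 0, 0, 0.02, 0, 0, 0.1], [0, 0, 0, 0.02, 0, 0, 0.1], [0, 0, 0, 0, 0, 0, 0.1]]]'

```text
clock: 15.25
position: [0.6201, 0.132, 0.084]
ee_rot: [0.708, 0.706, 0.001, 0.001]
ft_force: [-0.8, -1.8, 6.4]
grip_width: 0.297
grasp_force: 49.4
```

>>> send_rows --plan '[[[0, 0, 0, 0, 0, -0.06, 0.1], [0, 0, 0, 0, 0, -0.08, 0.1], [0, 0, 0, 0, 0, -0.08, 0.1], [0, 0, 0, 0, 0, -0.04, 0.1], [0, 0, 0, 0, -0.0945, 0, 0.1], [0, 0, 0, 0, -0.0945, 0, 0.1], [0, 0, 0, 0, -0.0945, 0, 0.1], [0, 0, 0, 0, -0.0945, 0, 0.1], [0, 0, 0, 0, -0.0945, 0, 0.1], [0, 0, 0, 0, -0.0945, 0, 0.1], [0, 0, 0, 0, -0.0945, 0, 0.1], [0, 0, 0, 0, -0.0945, 0, 0.1], [0, 0, 0, 0, -0.0945, 0, 0.1], [0, 0, 0, 0, -0.0945, 0, 0.1], [0, 0, 0.0433, 0, 0, 0, 0.1], [0, 0, 0.0433, 0, 0, 0, 0.1], [0, 0, 0, 0, 0, 0, 0.1], [0, 0, 0, 0, 0, 0, 0.1], [0, 0, 0, 0, 0, 0, 0.1]]]'

```text
clock: 16.83
position: [0.4302, 0.1325, 0.1347]
ee_rot: [0.751, 0.66, 0.0, -0.0]
ft_force: [0.2, -0.0, -2.7]
grip_width: 0.297
grasp_force: 49.8
```

```bash
python3 - <<'E'
from h import *
import cv2
a=optics.camera("side")[80:280,240:440,::-1]
cv2.imwrite("pics/w2.png",cv2.resize(a,None,fx=3,fy=3,interpolation=cv2.INTER_CUBIC));o=get_obs();print(o["position"],o["ee_rot"],o["clock"])
E
```

```text
[0.43016883 0.13245476 0.13460367] [ 7.51622277e-01  6.59593777e-01  4.12929288e-05 -1.93155462e-05] 16.8833
```

View pics/w2.png

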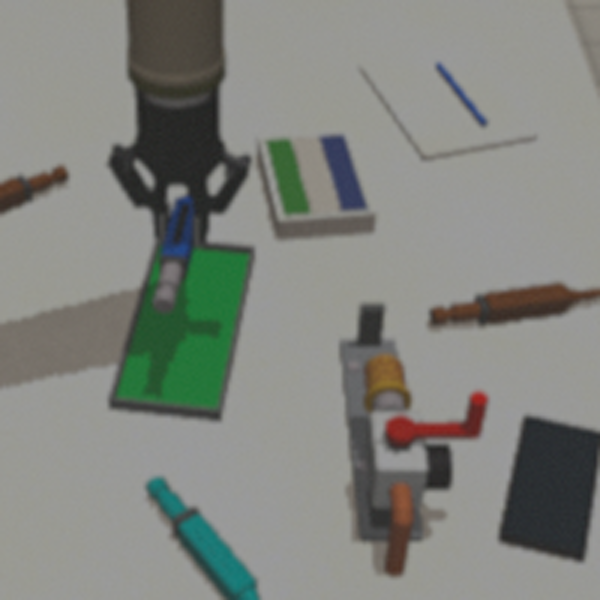

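The wand is held level above the tray and the sleeve has snapped forward. Next I'll lower it gently.

>>> send_rows --plan '[[[0, 0, 0, 0, 0, 0.07, 0.1], [0, 0, 0, 0, 0, 0.07, 0.1], [0, 0, 0, 0, 0, 0.07, 0.1], [0, 0, 0, 0, 0, 0.07, 0.1], [0, 0, 0, 0, 0, 0.07, 0.1], [0, 0, 0, 0, 0, 0.05, 0.1], [0, 0, 0, 0, 0, 0.02, 0.1], [0, 0, 0, 0, 0, 0.02, 0.1], [0, 0, 0, 0, 0, 0.02, 0.1], [0, 0, 0, 0, 0, 0.02, 0.1], [0, 0, 0, 0, 0, 0.015, 0.1], [0, 0, 0, 0, 0, 0.015, 0.1], [0, 0, 0, 0, 0, 0.01, 0.1], [0, 0, 0, 0, 0, 0, 0.1], [0, 0, 0, 0, 0, 0, 0.1]]]'

```text
clock: 18.13
position: [0.4301, 0.1325, 0.0305]
ee_rot: [0.752, 0.659, 0.0, -0.0]
ft_force: [-0.9, -0.0, -1.9]
grip_width: 0.295
grasp_force: 49.9
```

>>> send_rows --plan '[[[0, 0, 0, 0, 0, 0.004, 0.1], [0, 0, 0, 0, 0, 0.004, 0.1], [0, 0, 0, 0, 0, 0.004, 0.1], [0, 0, 0, 0, 0, 0, 0.1], [0, 0, 0, 0, 0, 0, 0.1], [0, 0, 0, 0, 0, 0, 0.1]]]'

```text
clock: 18.63
position: [0.4301, 0.1325, 0.0281]
ee_rot: [0.752, 0.659, 0.0, -0.0]
ft_force: [-0.3, -0.4, -1.1]
grip_width: 0.297
grasp_force: 49.9
```

>>> send_rows --plan '[[[0, 0, 0, 0, 0, 0.003, 0.1], [0, 0, 0, 0, 0, 0.003, 0.1], [0, 0, 0, 0, 0, 0, 0.1], [0, 0, 0, 0, 0, 0, 0.1], [0, 0, 0, 0, 0, 0, 0.1]]]'

```text
clock: 19.05
position: [0.4302, 0.1326, 0.0271]
ee_rot: [0.752, 0.659, 0.0, -0.0]
ft_force: [-3.1, -0.8, 5.2]
grip_width: 0.291
grasp_force: 50.8
```

It has touched down with about 7 N of support. Now I'll release with a limited opening so the fingers stay inside the tray walls, then rise.

>>> send_rows --plan '[[[0, 0, 0, 0, 0, 0, 0.35], [0, 0, 0, 0, 0, 0, 0.4], [0, 0, 0, 0, 0, 0, 0.45], [0, 0, 0, 0, 0, 0, 0.5], [0, 0, 0, 0, 0, 0, 0.5], [0, 0, 0, 0, 0, 0, 0.5], [0, 0, 0, 0, 0, -0.03, 0.5], [0, 0, 0, 0, 0, -0.05, 0.5], [0, 0, 0, 0, 0, -0.1, 0.5], [0, 0, 0, 0, 0, -0.15, 0.5], [0, 0, 0, 0, 0, -0.15, 0.5], [0, 0, 0, 0, 0, -0.15, 0.5], [0, 0, 0, 0, 0, -0.15, 0.5], [0, 0, 0, 0, 0, -0.15, 0.5], [0, 0, 0, 0, 0, 0, 0.5], [0, 0, 0, 0, 0, 0, 0.5]]]'

```text
clock: 20.38
position: [0.4309, 0.1327, 0.2152]
ee_rot: [0.752, 0.659, 0.002, 0.0]
ft_force: [-0.3, -0.1, -0.2]
grip_width: 0.5
grasp_force: 0.0
```

```bash
python3 - <<'E'
from h import *
import cv2
a=optics.camera("side")[80:360,240:460,::-1]
cv2.imwrite("pics/w3.png",cv2.resize(a,None,fx=2.1,fy=2.1,interpolation=cv2.INTER_CUBIC))
E
```

```text
(no output)
```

View pics/w3.png

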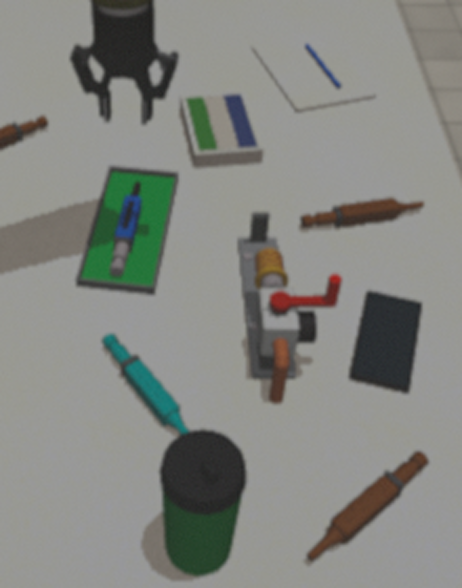

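The wand lies flat and centred in the tray (127,230), the lever is across the pipe, the sleeve is forward, and the bottle, phone and prints haven't moved. I'll hand it in.

```bash
python3 -c "
from workcell import job
print(job.hand_in())"
```

```text
the job is handed in; nothing more can be done
None
```

The job is handed in at about 20 s of the 59 s limit: air shut off, sleeve worked and snapped forward, wand lying flat in the tray, and the bottle, phone and prints not moved; no verdict was returned.

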